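# Unload the laser engraver and check its lid switch

## Task

The engraver is keyed off between jobs: swing its clear lid right up and back until it leans on its stops by itself, lift the engraved walnut plaque off the bed and set it down (not dropped) flat, engraved side up, in the open wooden tray. With the bed clear and the lid still open, check the lid interlock: push the roller arm of the limit switch on the machine's side down until it clicks and let it spring all the way back up. Then bring the lid down by hand without letting it fall, so that it is fully shut and holds the switch arm down again, and leave the other things on the bench where they are.

Things in the scene. Friction and masses are not known exactly. Their poses are not given: they have to be found in the camera images.
- engraver: fixed grey steel desktop laser engraver. Origin on the bench under it; x runs from its front to its back, y to its left, z up. Case x -140..150, y -160..160, 150 mm high. Under the lid a well, x -132..62, y -150..150 mm, rim 150 mm and slatted bed 75 mm above the bench; behind it a fixed deck 150 mm high.
- lid (a joint): opening angle of the clear lid, rad: 0 fully shut, 1.75 leaning back on its stops. The lid (195 mm from hinge to front edge, 310 mm wide, 9 mm thick at its frame, 0.8 kg) swings up and towards machine +x. It falls shut by its weight below about 1.5 rad and stays open by itself on the stops.
- lid_hinge (a point): mid-point of the lid's hinge axis, which runs along machine y: 60 mm behind the engraver's origin (+x), 153 mm above the bench. 115 mm in front of the axis a 5 mm thick, 16 mm wide striker tab sticks out from the lid's right edge to machine y = -221 mm; it presses the switch roller down when the lid is shut.
- lid_handle (a point): centre of the bar of the lid's bow handle, moving with the lid. Round bar, 12 mm thick, 100 mm long along machine y between two posts, its centre 40 mm above the lid's top face (34 mm clear under it). Lid shut: 170 mm in front of the hinge axis and 47 mm above it (200 mm above the bench); it circles the hinge as the lid turns.
- switch_arm (a joint): deflection of the limit switch's roller arm, rad: 0 at rest (slanting 30 degrees up towards the machine's front), growing as the roller is pushed down; clicks at 0.42, hard stop at 0.87. Springs back; 2 to 4 N at the roller. The shut lid's striker holds it at about 0.6.
- roller (a point): centre of the roller on the 45 mm switch arm, moving with it: black, 18 mm diameter, 12 mm wide, axis along machine y, outside the case's right wall at machine y = -210 mm. At rest at machine x = -49, 170 mm above the bench; 18 mm lower at the click, 38 mm lower at the stop. The switch head behind it (machine x -29..9, y -195..-161) is 165 mm high.
- plaque_mid (a point): centre of the loose walnut plaque, a dark wooden block 95 (its x) x 55 (its y) x 28 mm (its z, up), about 0.1 kg, with a leaf engraved on its upper face; it lies flat on the engraver's bed, its centre 89 mm above the bench.
- tray: loose open tray of pale wood, empty, 200 (its x) x 150 (its y) x 34 mm high, walls and floor 6 mm thick, on the bench left of the engraver. Origin: centre of its underside.
- glue: bystander: white glue bottle with orange cap, 56 mm across, 125 mm tall, standing on the bench right of the machine. Origin: centre of its underside.
- wax: bystander: squat amber wax jar with steel lid, 76 mm across, 62 mm tall, on the bench right of the machine. Origin: centre of its underside.
- chisel: bystander: wood chisel lying on the bench right of the machine, 283 mm long along its x, 30 mm thick, handle to its -x. Origin: on the bench under the handle's brass ferrule.
- square: bystander: try square lying on the bench beyond the tray, dark wooden stock 100 x 20 x 16 mm, steel blade 150 mm along its x. Origin: under the centre of the stock.
Things that resemble listed ones, but are neither listed nor needed, are in the scene too. There is more than one size of the tray; the job needs the largest.

How it is judged:
By the outcome, as a careful person would: the job done as asked, in the order asked, and still so for the second after the job is handed in, with the robot touching nothing.
It also fails if it takes over 72 s, if anything falls off the work surface, if the arm or the gripper's body presses on something with over 40 N, if the wrist force passes 120 N, or if a joint passes its speed limit or range.

## Robot

A 6-joint arm with a two-finger parallel gripper is mounted at the origin on the work surface. World frame = base frame: x ahead of the robot, y to its left, z up, the work surface at z = 0. Lengths are in mm, angles in degrees, forces in N, time in s.
With the tool pointing down it reaches from about 350 to 850 mm from the base axis. Payload 8.1 kg.
Tool frame: the origin (TCP) lies at the very end of the fingers, on their centre line; the grasp point (between the pads) lies 19 mm behind it; z points along the fingers, y is the line along which they close (so a half turn about z gives the same grasp; the last joint's range is limited). The gripper opens to 85 mm and grips with 20 to 120 N. Pads are 22 mm wide; open, the fingers measure 114 mm over their backs; the gripper's body (76 mm by 85 mm) begins 54 mm behind the grasp point. The pads swing forward as they close: fully open they stand 13 mm farther back than shut.
Start: joints at [-77.659, 7.471, 85.268, -0, 87.261, -4.893], TCP at [177.791, -573.058, 231.292] pointing down, gripper open.
Joint ranges: [-169.43, 169.43], [-51.17, 129.36], [1.28, 143.12], [-76.62, 256.62], [0, 156.53], [-152.29, 152.29]. Speed limits (degrees/s): [136.94, 136.94, 159.86, 180, 180, 180].

## Interface

Orientations are given as [roll, pitch, yaw] about the fixed x, y, z axes, in that order (R = Rz(yaw) Ry(pitch) Rx(roll)).
In Python, from bench import r gives the robot as it stands.
- The arm moves only by the shell command python3 -m jog 'ROWS' [FORCE]. ROWS is JSON, a list of rows, each a list of 7 numbers: the turn, a rotation vector about the tool's x, y, z in degrees, then the shift along the tool's x, y, z in mm, then the closure, from -1 (fully open) to 1 (shut), so that 0 is half open. A call has 1 to 5 rows; each row shifts and turns the commanded pose from where the row before left it, along the tool's axes as they then stand; what a row does not reach is not made up. A row lasts 1/10 s, in which the tool goes at most 50 mm and 8.59 degrees, less where a joint would pass 70% of its speed; a pose out of reach is approached as far as the arm can. A call is refused whole if a number of a shift passes 50 or a number of a turn 8.59, either way. A call with a gripper value outside its range is refused whole. The fingers move at their own pace and stop on an object; FORCE is the grip in N (left out, the last holds). Time passes only in rows, so rows that do not move let the fingers close. It gives the time, the measured TCP pose, the force, the opening and the grip force at its end, in the units of the state.
- r.sense(): the state, without advancing time (a new reading comes with each control period).
- r.snapshot(name): name is "scene" or "top"; returns a dict with "pixels" (420x560x3 uint8, red, green, blue), "fx", "fy", "cx", "cy" (pixels), "k1" (the pictures are not rectified: a ray, as slopes to the right and down, at radius r is drawn at 1 + k1 r^2 times it, then the intrinsics apply), "world_to_cam" (4x4, takes a point from world to camera coordinates). Camera axes: x right, y up, looking along -z (the intrinsics and any distortion apply to the point x, -y, -z); pixel columns grow to the right and rows downward; lengths in mm; the calibration is good to about 2 mm. A picture is of the moment at which its call begins. There is no depth.
- r.hand_in(): hands the job in; it is judged then, once.
The state is a dict: "time": time; "joint_pos": joint angles; "qd": joint speeds; "joint_efforts": joint torques, N m; "tool_pos": TCP position; "tcp_rot": TCP orientation; "ft_force": force on the tool from outside, world axes, zero at the start; "wrist_torque": the same for the moment, N m; "finger_gap": finger opening in mm; "grip_force": force on a finger pad.
Only numpy, scipy, OpenCV 4.12 (cv2) and the standard library are available. Lean on these libraries where they do the work, as an engineer would, in place of code of your own. Each camera call takes 0.05 s, during which the arm holds its last target. There are 200 camera calls.

## Working session

There is one attempt and no reset: what is moved stays moved. The work goes in short steps, Python scripts to look and compute and a shell command to move; the robot and the scene stay as the last step left them, time stands still between calls to the robot, and variables do not carry over. Pictures are saved under pics/ and viewed, at most 10 in all, crops included, and the job is handed in when it is done.

```bash
mkdir -p pics; ls
cat > h.py <<'E'
import numpy as np,cv2
from bench import r
def snap(n,f):
    s=r.snapshot(n); cv2.imwrite('pics/'+f,s['pixels'][:,:,::-1]); return s
def ray(s,u,v):
    M=np.array(s['world_to_cam']); x=(u-s['cx'])/s['fx']; y=(v-s['cy'])/s['fy']
    a,b=x,y
    for _ in range(30):
        q=1+s['k1']*(a*a+b*b); a,b=x/q,y/q
    d=M[:3,:3].T@np.array([a,-b,-1]); o=-M[:3,:3].T@M[:3,3]; return o,d
def atz(s,u,v,z):
    o,d=ray(s,u,v); return o+d*(z-o[2])/d[2]
def proj(s,p):
    M=np.array(s['world_to_cam']); c=M[:3,:3]@np.array(p)+M[:3,3]; a,b=c[0]/-c[2],-c[1]/-c[2]
    q=1+s['k1']*(a*a+b*b); return s['fx']*a*q+s['cx'],s['fy']*b*q+s['cy']
E
python3 - <<'E'
from h import *
import pickle
for n in('scene','top'):
    s=snap(n,n+'0.png'); pickle.dump(s,open(n+'0.pkl','wb')); print({k:v for k,v in s.items() if k!='pixels'})
E
```

```text
pics
{'fx': 542.8550913301411, 'fy': 542.8550913301411, 'cx': 270.3414652252061, 'cy': 211.35154615246137, 'k1': 0.04057083321508146, 'world_to_cam': array([[-2.49862227e-01,  9.68191264e-01,  1.32114781e-02,
         5.67680278e+01],
       [-7.21828587e-01, -1.95342819e-01,  6.63931227e-01,
         2.57534774e+02],
       [ 6.45393182e-01,  1.56354912e-01,  7.47676924e-01,
        -1.95195507e+03],
       [ 0.00000000e+00,  0.00000000e+00,  0.00000000e+00,
         1.00000000e+00]])}
{'fx': 527.5692790635428, 'fy': 527.5692790635428, 'cx': 280.926813852665, 'cy': 203.9778907113676, 'k1': 0.004119112307595802, 'world_to_cam': array([[ 2.68624615e-02, -9.99627726e-01,  4.77685820e-03,
         4.05287081e+01],
       [ 9.89667704e-01,  2.72674681e-02,  1.40763348e-01,
        -5.00044862e+02],
       [-1.40841198e-01,  9.46252268e-04,  9.90031748e-01,
        -1.53119499e+03],
       [ 0.00000000e+00,  0.00000000e+00,  0.00000000e+00,
         1.00000000e+00]])}
```

View pics/scene0.png

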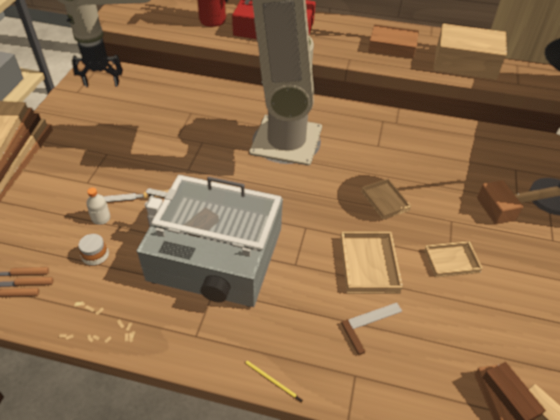

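View pics/top0.png

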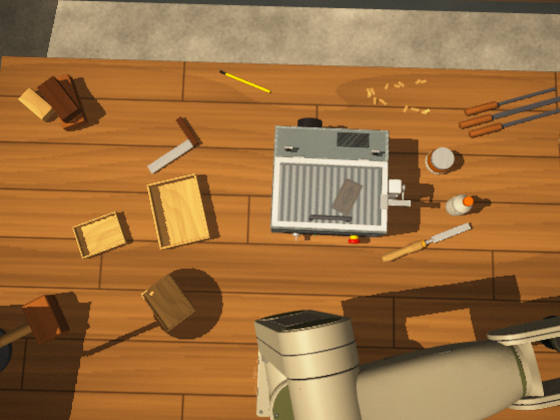

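The top view shows the shut engraver at (330,180). The plaque is at (347,196), the lid handle bar at (330,218), and the switch at (395,190) with the striker at (400,203). There are two or three tray candidates: (180,211) is large, (101,235) is small, and (168,302) is a darker board. The large pale one at (180,211) fits, and I'll confirm it in crops.

Run:
```python
import cv2
a=cv2.imread('pics/top0.png'); 
cv2.imwrite('pics/c1.png',cv2.resize(a[110:250,260:420],None,fx=5,fy=5,interpolation=cv2.INTER_CUBIC)[:600] if 0 else cv2.resize(a[115:245,262:412],(690,598),interpolation=cv2.INTER_CUBIC))
cv2.imwrite('pics/c2.png',cv2.resize(a[165:335,65:225],None,fx=3.5,fy=3.5,interpolation=cv2.INTER_CUBIC))
```

```text
(no output)
```

View pics/c1.png

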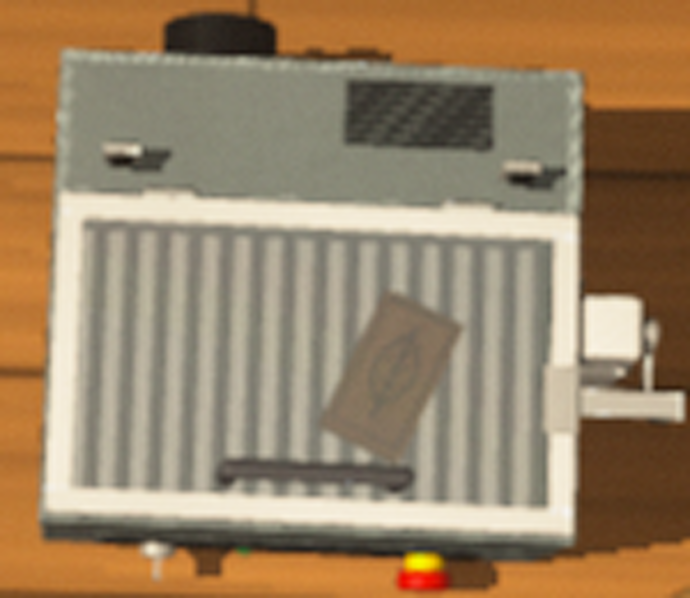

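View pics/c2.png

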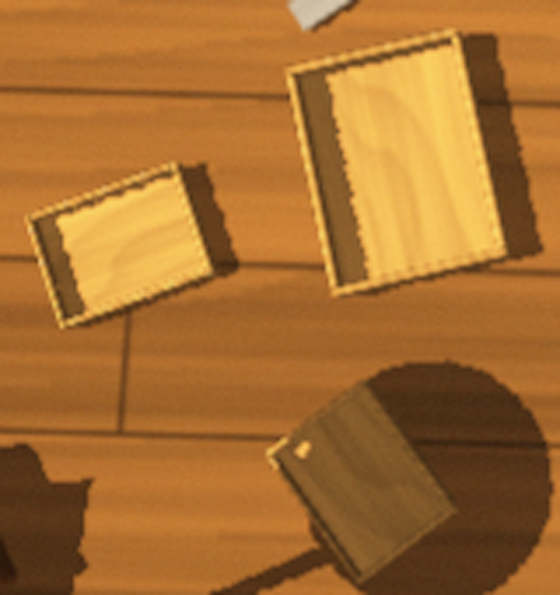

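Crop 1 shows the plaque at (390,292)-(322,425), leaf side up, the handle at (222..408,474), and the striker tab at (685,405). In crop 2 there are three pale trays: large at (395,165), small at (120,245), and medium in shadow at (365,480). The 200x150 one is the large tray at top right.

```bash
cat > m.py <<'E'
from h import *
import pickle
from scipy.optimize import least_squares
t=pickle.load(open('top0.pkl','rb'))
C1=lambda X,Y:(262+X/4.6-.4,115+Y/4.6-.4); C2=lambda X,Y:(65+X/3.5-.35,165+Y/3.5-.35)
def fit(img,loc,x0,z0=0):
    def T(x): c,s=np.cos(x[2]),np.sin(x[2]); return [np.array([x[0]+c*p[0]-s*p[1],x[1]+s*p[0]+c*p[1],p[2]]) for p in loc]
    f=lambda x:np.ravel([np.subtract(proj(t,p),q) for p,q in zip(T(x),img)])
    o=least_squares(f,x0,x_scale=[100,100,1]); return o.x,o.fun.round(1)
e,fe=fit([C1(63,50),C1(580,72),C1(222,472),C1(408,480)],[(150,160,150),(150,-160,150),(-110,46,200),(-110,-46,200)],[600,-80,0])
print('eng',e[:2],np.degrees(e[2]),fe)
pl,fp=fit([C1(390,292),C1(462,325),C1(398,462),C1(322,425)],[(47.5,27.5,103),(47.5,-27.5,103),(-47.5,-27.5,103),(-47.5,27.5,103)],[600,-100,-.4])
print('plq',pl[:2],np.degrees(pl[2]),fp)
tr,ft=fit([C2(288,70),C2(460,32),C2(505,258),C2(335,295)],[(100,75,34),(100,-75,34),(-100,-75,34),(-100,75,34)],[500,250,0.2])
print('tray',tr[:2],np.degrees(tr[2]),ft)
c,s=np.cos(e[2]),np.sin(e[2])
def W(x,y,z): return np.array([e[0]+c*x-s*y,e[1]+s*x+c*y,z]).round(1)
if __name__=='__main__':
    print('handle',W(-110,0,200),'hinge',W(60,0,153),'roller',W(-49,-210,170))
    for a in(0,30,60,80,100): 
        R=np.radians(a);print(a,W(60-170*np.cos(R)+47*np.sin(R),0,153+170*np.sin(R)+47*np.cos(R)))
    print('glue',atz(t,463,203,100),'wax',atz(t,441,160,62),'chisel',atz(t,420,246,20))
    print(atz(t,300,239,140),atz(t,354,239,140))
    print(r.sense()['tcp_rot'])
E
python3 m.py
```

```text
eng [551.66172231 -78.90093135] -1.0368566135805748 [-0.8  0.   0.6  0.3  2.9 -0.1 -2.8 -0.2]
plq [ 516.45976244 -133.41678351] -24.856760183634886 [-0.9 -0.7  0.8  0.5  0.5  0.3 -0.5 -0.2]
tray [469.15070824 358.16121448] 14.3510048037182 [-0.1 -0.4  0.1 -0.5  0.8  0.1 -0.8  0.8]
handle [441.7 -76.9 200. ] hinge [611.7 -80.  153. ] roller [ 498.9 -288.   170. ]
0 [441.7 -76.9 200. ]
30 [487.9 -77.7 278.7]
60 [567.4 -79.2 323.7]
80 [628.4 -80.3 328.6]
100 [687.4 -81.4 312.3]
glue [ 506.65156644 -464.35449249  100.        ] wax [ 639.2562945  -415.36727937   62.        ] chisel [ 386.37982986 -361.85854317   20.        ]
[388.2951259   -0.69440809 140.        ] [ 392.33694214 -148.85903786  140.        ]
[-1.79903337e+02 -8.18639691e-03  1.72320126e+01]
```

```bash
J="python3 -m jog"
$J '[[0,0,-8,0,0,-8,0],[0,0,-8,0,0,-8,0],[0,0,-8,0,0,-8,0],[0,0,-8,0,0,-8,0],[0,0,-8,0,0,-8,0]]' 40
$J '[[0,0,-8,0,0,0,0],[0,0,-8,0,0,0,0],[0,0,-8,0,0,0,0],[0,0,-8,0,0,0,0]]'
$J '[[0,0,0,45,23,0,0],[0,0,0,45,23,0,0],[0,0,0,45,23,0,0],[0,0,0,45,23,0,0],[0,0,0,45,23,0,0]]'
$J '[[0,0,0,45,23,0,0],[0,0,0,45,23,0,0],[0,0,0,45,23,0,0],[0,0,0,45,23,0,0],[0,0,0,45,23,0,0]]'
python3 -c "
from bench import r
s=r.sense();print(s['tcp_rot'],s['tool_pos'],s['ft_force'],s['joint_pos'])"
```

```text
time: 0.6
tool_pos: [177.7, -572.8, 271.0]
tcp_rot: [-180.0, -0.0, 57.6]
ft_force: [0.4, -0.3, -0.8]
finger_gap: 42.5
grip_force: 0.0
time: 1.0
tool_pos: [177.7, -572.8, 270.7]
tcp_rot: [-180.0, -0.1, 89.6]
ft_force: [0.1, -0.6, 0.7]
finger_gap: 42.7
grip_force: 0.0
time: 1.5
tool_pos: [294.9, -350.0, 270.8]
tcp_rot: [-180.0, -0.0, 89.2]
ft_force: [1.5, -0.5, -0.2]
finger_gap: 42.5
grip_force: 0.0
time: 2.0
tool_pos: [411.6, -128.9, 271.1]
tcp_rot: [180.0, 0.0, 89.2]
ft_force: [2.1, -0.2, -0.2]
finger_gap: 42.8
grip_force: 0.0
[1.79990240e+02 7.29560193e-03 8.92227066e+01] [ 411.60905438 -128.91654783  271.14939442] [ 2.13368344 -0.18164796 -0.2430618 ] [-2.42055426e+01 -2.02731217e+01  1.06843657e+02 -2.81861562e-03
  9.34176089e+01 -2.34284181e+01]
```

```bash
J="python3 -m jog"
$J '[[0,0,0,26,15,0,0],[0,0,0,26,15,0,0],[0,0,0,0,0,30,0],[0,0,0,0,0,20,0],[0,0,0,0,0,0,0]]' 40
python3 - <<'E'
from h import *
import cv2
s=snap('scene','s1.png');a=cv2.imread('pics/s1.png');cv2.imwrite('pics/s1c.png',cv2.resize(a[120:310,120:300],None,fx=3.1,fy=3.1))
E
```

```text
time: 2.5
tool_pos: [439.9, -78.3, 217.7]
tcp_rot: [-179.6, -0.1, 89.3]
ft_force: [-0.3, 0.8, -0.2]
finger_gap: 42.8
grip_force: 0.0
```

View pics/s1c.png

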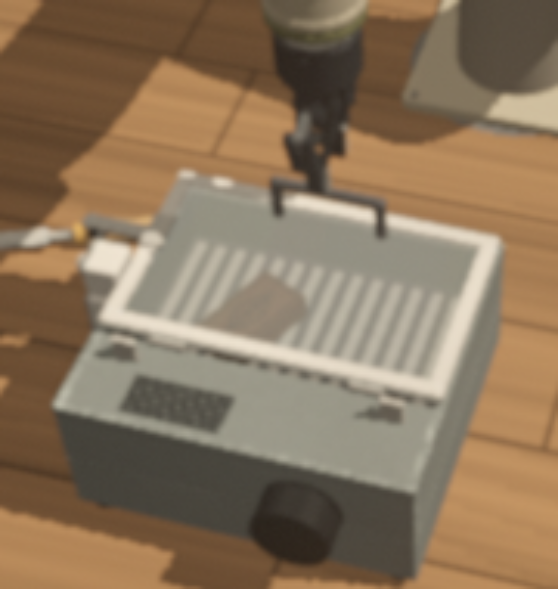

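The crop shows the fingers (320,180) directly over the handle bar, which runs (275,183) to (380,203). I'll go down and grip.

```bash
J="python3 -m jog"
$J '[[0,0,0,0,0,20,0],[0,0,0,0,0,16,0],[0,0,0,0,0,0,0.3],[0,0,0,0,0,0,1],[0,0,0,0,0,0,1]]' 40
$J '[[0,0,0,0,0,0,1],[0,0,0,0,0,0,1]]' 40
python3 -c "
from bench import r
s=r.sense();p=s['tool_pos'];print(p)
import numpy as np
# pivot arc from lid shut, bar at grasp; print world moves per 10deg
q=lambda a:(-170*np.cos(a)+47*np.sin(a),170*np.sin(a)+47*np.cos(a))
o=q(0)
for a in range(0,105,5):
  b=q(np.radians(a));print(a,round(b[0]-o[0],1),round(b[1]-o[1],1))
"
```

```text
time: 3.05
tool_pos: [445.2, -79.8, 187.8]
tcp_rot: [179.5, 0.0, 89.2]
ft_force: [17.2, 0.4, -9.1]
finger_gap: 10.4
grip_force: 39.9
time: 3.25
tool_pos: [445.2, -79.7, 187.7]
tcp_rot: [179.5, 0.0, 89.2]
ft_force: [14.7, -0.6, -7.3]
finger_gap: 10.2
grip_force: 39.9
[445.2232659  -79.7468896  187.73785809]
0 0.0 0.0
5 4.7 14.6
10 10.7 28.8
15 18.0 42.4
20 26.3 55.3
25 35.8 67.4
30 46.3 78.7
35 57.7 89.0
40 70.0 98.3
45 83.0 106.4
50 96.7 113.4
55 111.0 119.2
60 125.7 123.7
65 140.8 126.9
70 156.0 128.8
75 171.4 129.4
80 186.8 128.6
85 202.0 126.4
90 217.0 123.0
95 231.6 118.3
100 245.8 112.3
```

```bash
J="python3 -m jog"
$J '[[0,0,0,0,0,0,0.2],[0,0,0,0,0,0,0.2],[0,0,0,0,4,3,0.2],[0,0,0,0,0,0,0.2]]' 40
$J '[[0,0,0,0,0,0,0.6],[0,0,0,0,0,0,1],[0,0,0,0,0,0,1],[0,0,0,0,0,0,1]]' 40
python3 -c "
from h import *
s=snap('scene','s2.png');s=snap('top','t2.png')
a=cv2.imread('pics/s2.png')[130:250,170:290];b=cv2.imread('pics/t2.png')[180:260,290:370]
cv2.imwrite('pics/x2.png',np.hstack([cv2.resize(a,(390,390),interpolation=2),cv2.resize(b,(390,390),interpolation=2)]))"
```

```text
time: 3.65
tool_pos: [446.2, -79.5, 182.3]
tcp_rot: [-180.0, 0.0, 89.2]
ft_force: [-0.2, 0.9, -0.9]
finger_gap: 33.9
grip_force: 0.0
time: 4.05
tool_pos: [445.1, -79.4, 182.3]
tcp_rot: [-179.9, -0.0, 89.2]
ft_force: [-4.6, 0.5, 3.3]
finger_gap: 10.4
grip_force: 39.2
```

View pics/x2.png

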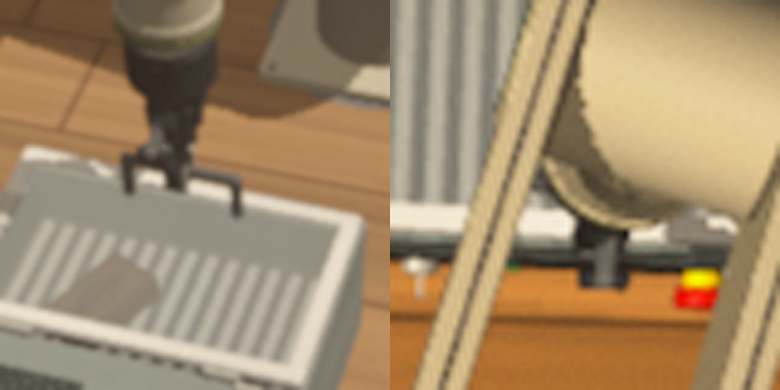

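The crop shows the bar at (175,170) between the fingers, and 40 N of grip holds it. Next I'll swing the lid along its arc.

```bash
J="python3 -m jog"
$J '[[0,0,0,0,4.7,-14.6,1],[0,0,0,0,6,-14.2,1],[0,0,0,0,7.3,-13.6,1],[0,0,0,0,8.3,-12.9,1]]' 40
$J '[[0,0,0,0,9.5,-12.1,1],[0,0,0,0,10.5,-11.3,1],[0,0,0,0,11.4,-10.3,1],[0,0,0,0,12.3,-9.3,1]]'
```

```text
time: 4.55
tool_pos: [469.6, -79.7, 236.7]
tcp_rot: [-179.6, -0.0, 89.2]
ft_force: [-12.8, -0.9, 2.3]
finger_gap: 10.6
grip_force: 39.4
time: 4.95
tool_pos: [513.9, -80.6, 282.6]
tcp_rot: [-179.7, 0.0, 89.2]
ft_force: [-16.4, 0.2, 16.1]
finger_gap: 10.4
grip_force: 40.3
```

```bash
J="python3 -m jog"
$J '[[0,0,0,0,13,-8.1,1],[0,0,0,0,13.7,-7,1],[0,0,0,0,14.3,-5.8,1],[0,0,0,0,14.7,-4.5,1]]'
$J '[[0,0,0,0,15.1,-3.2,1],[0,0,0,0,15.2,-1.9,1],[0,0,0,0,15.4,-0.6,1],[0,0,0,0,15.4,0.8,1]]'
```

```text
time: 5.35
tool_pos: [571.6, -81.5, 307.7]
tcp_rot: [-180.0, 0.1, 89.2]
ft_force: [-5.9, -0.9, 6.8]
finger_gap: 10.2
grip_force: 41.5
time: 5.75
tool_pos: [633.0, -82.4, 311.4]
tcp_rot: [-180.0, 0.0, 89.2]
ft_force: [-1.4, -1.2, 13.7]
finger_gap: 10.9
grip_force: 43.2
```

```bash
J="python3 -m jog"
$J '[[0,0,0,0,15.2,2.2,1],[0,0,0,0,15,3.4,1],[0,0,0,0,14.6,4.7,1],[0,0,0,0,14.2,6,1],[0,0,0,0,0,0,1]]'
python3 -c "
from h import *
s=snap('scene','s3.png')
a=cv2.imread('pics/s3.png')[60:310,120:300]
cv2.imwrite('pics/x3.png',cv2.resize(a,None,fx=2.4,fy=2.4,interpolation=2))"
```

```text
time: 6.25
tool_pos: [691.6, -83.3, 295.7]
tcp_rot: [-179.9, 0.1, 89.2]
ft_force: [-3.7, -2.8, 10.3]
finger_gap: 10.0
grip_force: 58.0
```

View pics/x3.png

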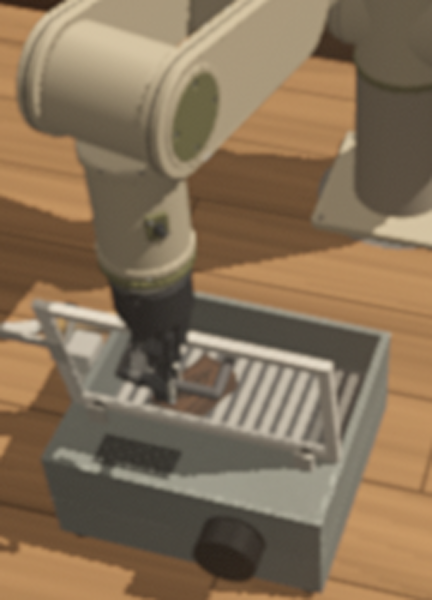

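Lid is on its stops (frame upright in crop). I'll release and retreat straight up.

```bash
J="python3 -m jog"
$J '[[0,0,0,0,0,0,0.45],[0,0,0,0,0,0,0.45],[0,0,0,0,0,-5,0.45],[0,0,0,0,0,-15,0.45],[0,0,0,0,0,-25,0.45]]' 40
$J '[[0,0,0,0,0,-30,0.45],[0,0,0,0,0,-20,0.45],[0,0,0,0,0,0,0.45]]'
python3 -c "
from h import *
s=r.snapshot('top');t=s
cv2.imwrite('pics/t4.png',cv2.resize(s['pixels'][100:250,240:440,::-1],None,fx=4,fy=4,interpolation=2))"
```

```text
time: 6.8
tool_pos: [690.8, -82.4, 338.1]
tcp_rot: [-179.7, -0.1, 89.2]
ft_force: [-0.3, 0.4, -0.8]
finger_gap: 23.4
grip_force: 0.0
time: 7.1
tool_pos: [692.6, -82.7, 395.1]
tcp_rot: [179.6, 0.1, 89.2]
ft_force: [0.1, -0.2, 1.6]
finger_gap: 23.5
grip_force: 0.0
```

View pics/t4.png

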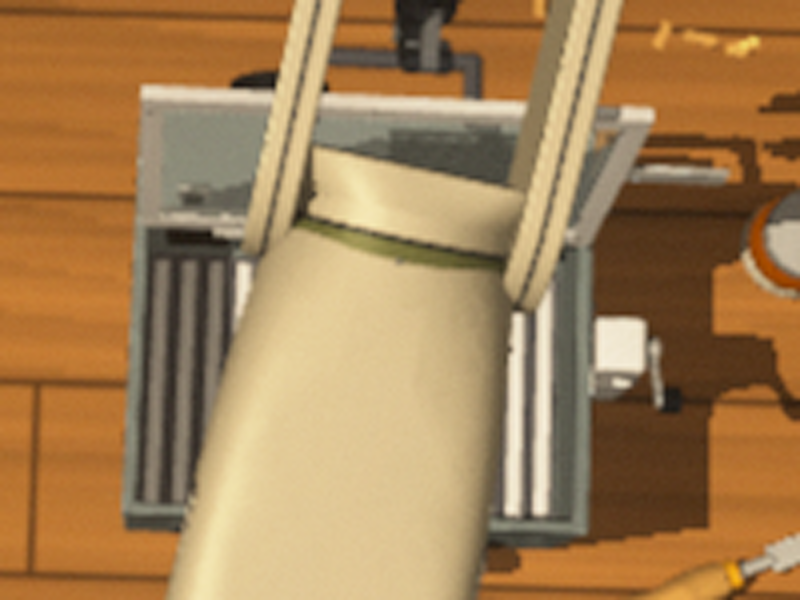

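Lid stands open by itself, with its frame top at crop (140..650,90..115). The roller is visible at crop (670,398). Next is the plaque.

```bash
J="python3 -m jog"
$J '[[0,0,0,-13,-43,0,-1],[0,0,0,-13,-43,0,-1],[0,0,0,-13,-43,0,-1],[0,0,0,-13,-43,0,-1]]' 40
$J '[[0,0,-8.2,0,0,0,-1],[0,0,-8.2,0,0,0,-1],[0,0,-8.2,0,0,0,-1],[0,0,-8.2,0,0,0,-1]]'
$J '[[0,0,-8.2,0,0,0,-1],[0,0,-8.2,0,0,0,-1],[0,0,-8.2,0,0,0,-1],[0,0,-8.2,0,0,0,-1]]'
python3 - <<'E'
from m import *
s=r.sense();p=s['tool_pos'];y=np.radians(s['tcp_rot'][2]);print(s['tcp_rot'])
d=np.array([518,-133.4])-p[:2];print('tool shift',d@[np.cos(y),np.sin(y)],d@[np.sin(y),-np.cos(y)],p[2]-81)
t=r.snapshot('top'); print(atz(t,407.2,199.2,170))
E
```

```text
time: 7.55
tool_pos: [516.9, -132.4, 387.6]
tcp_rot: [-179.8, -0.1, 89.3]
ft_force: [0.5, -1.3, 1.6]
finger_gap: 79.5
grip_force: 0.0
time: 7.95
tool_pos: [518.4, -132.2, 388.1]
tcp_rot: [-179.9, -0.1, 122.4]
ft_force: [1.0, -0.6, 0.7]
finger_gap: 85.4
grip_force: 0.0
time: 8.35
tool_pos: [518.6, -132.2, 388.0]
tcp_rot: [-180.0, -0.2, 155.2]
ft_force: [1.0, -0.1, -0.3]
finger_gap: 85.5
grip_force: 0.0
eng [551.66172231 -78.90093135] -1.0368566135805748 [-0.8  0.   0.6  0.3  2.9 -0.1 -2.8 -0.2]
plq [ 516.45976244 -133.41678351] -24.856760183634886 [-0.9 -0.7  0.8  0.5  0.5  0.3 -0.5 -0.2]
tray [469.15070824 358.16121448] 14.3510048037182 [-0.1 -0.4  0.1 -0.5  0.8  0.1 -0.8  0.8]
[-1.79988626e+02 -1.51401168e-01  1.55176050e+02]
tool shift -0.0031434599593043724 -1.3725001036699709 306.992370891096
[ 502.15008861 -288.39573354  170.        ]
```

```bash
J="python3 -m jog"
$J '[[0,0,0,0,-1.4,45,-1],[0,0,0,0,0,45,-1],[0,0,0,0,0,45,-1],[0,0,0,0,0,45,-1],[0,0,0,0,0,45,-1]]' 40
$J '[[0,0,0,0,0,30,-1],[0,0,0,0,0,20,-1],[0,0,0,0,0,20,-1],[0,0,0,0,0,11,-1],[0,0,0,0,0,0,-1]]'
```

```text
time: 8.9
tool_pos: [517.4, -133.2, 161.8]
tcp_rot: [-180.0, -0.1, 154.7]
ft_force: [1.0, -0.3, 0.2]
finger_gap: 85.2
grip_force: 0.0
time: 9.4
tool_pos: [516.5, -132.9, 81.1]
tcp_rot: [-180.0, -0.3, 154.7]
ft_force: [-0.0, 0.6, 0.4]
finger_gap: 85.2
grip_force: 0.0
```

```bash
J="python3 -m jog"
$J '[[0,0,0,0,0,0,-0.3],[0,0,0,0,0,0,0.2],[0,0,0,0,0,0,1],[0,0,0,0,0,0,1]]' 40
python3 -c "
from bench import r
print(r.sense()['tcp_rot'])"
```

```text
time: 9.8
tool_pos: [519.6, -134.0, 85.2]
tcp_rot: [180.0, 0.2, 154.8]
ft_force: [-0.9, -0.2, 7.3]
finger_gap: 53.9
grip_force: 43.6
[1.79984556e+02 1.61959981e-01 1.54823933e+02]
```

```bash
J="python3 -m jog"
$J '[[0,0,0,0,0,-15,1],[0,0,0,0,0,-30,1],[0,0,0,0,0,-45,1],[0,0,0,0,0,-45,1],[0,0,0,0,0,-40,1]]' 40
$J '[[0,0,0,12,20,0,1],[0,0,0,23,38,0,1],[0,0,0,23,38,0,1],[0,0,0,23,38,0,1],[0,0,0,23,38,0,1]]'
$J '[[0,0,0,23,38,0,1],[0,0,0,23,38,0,1],[0,0,0,23,38,0,1],[0,0,0,23,38,0,1],[0,0,0,23,38,0,1]]'
$J '[[0,0,0,23,38,0,1],[0,0,-7.8,0,0,0,1],[0,0,-7.8,0,0,0,1],[0,0,-7.8,0,0,0,1],[0,0,-7.8,0,0,0,1]]'
$J '[[0,0,-7.8,0,0,0,1],[0,0,0,0,0,0,1]]'
python3 - <<'E'
from m import *
s=r.sense();p=s['tool_pos'];y=np.radians(s['tcp_rot'][2]);print(s['tcp_rot'])
d=tr[:2]-p[:2];print('tool shift',d@[np.cos(y),np.sin(y)],d@[np.sin(y),-np.cos(y)])
s=r.snapshot('scene')
cv2.imwrite('pics/s5.png',cv2.resize(s['pixels'][130:310,150:430,::-1],None,fx=2.8,fy=2.8,interpolation=2))
E
```

```text
time: 10.3
tool_pos: [518.4, -133.6, 262.1]
tcp_rot: [180.0, 0.1, 154.8]
ft_force: [0.9, 0.5, 0.0]
finger_gap: 53.7
grip_force: 42.9
time: 10.8
tool_pos: [496.9, 67.8, 259.8]
tcp_rot: [180.0, 0.0, 154.8]
ft_force: [1.0, 0.2, -0.3]
finger_gap: 53.9
grip_force: 42.9
time: 11.3
tool_pos: [473.6, 288.9, 259.8]
tcp_rot: [180.0, 0.0, 154.8]
ft_force: [0.9, -0.7, -0.1]
finger_gap: 54.0
grip_force: 42.9
time: 11.8
tool_pos: [469.2, 331.5, 259.5]
tcp_rot: [180.0, 0.0, -173.6]
ft_force: [-0.2, -0.3, -0.3]
finger_gap: 54.1
grip_force: 42.9
time: 12.0
tool_pos: [469.4, 331.3, 259.5]
tcp_rot: [180.0, 0.0, -166.0]
ft_force: [0.9, -0.2, -1.3]
finger_gap: 54.1
grip_force: 42.9
eng [551.66172231 -78.90093135] -1.0368566135805748 [-0.8  0.   0.6  0.3  2.9 -0.1 -2.8 -0.2]
plq [ 516.45976244 -133.41678351] -24.856760183634886 [-0.9 -0.7  0.8  0.5  0.5  0.3 -0.5 -0.2]
tray [469.15070824 358.16121448] 14.3510048037182 [-0.1 -0.4  0.1 -0.5  0.8  0.1 -0.8  0.8]
[ 1.79991531e+02  1.97812808e-02 -1.66037595e+02]
tool shift -6.240749556525276 26.135676812217994
```

View pics/s5.png

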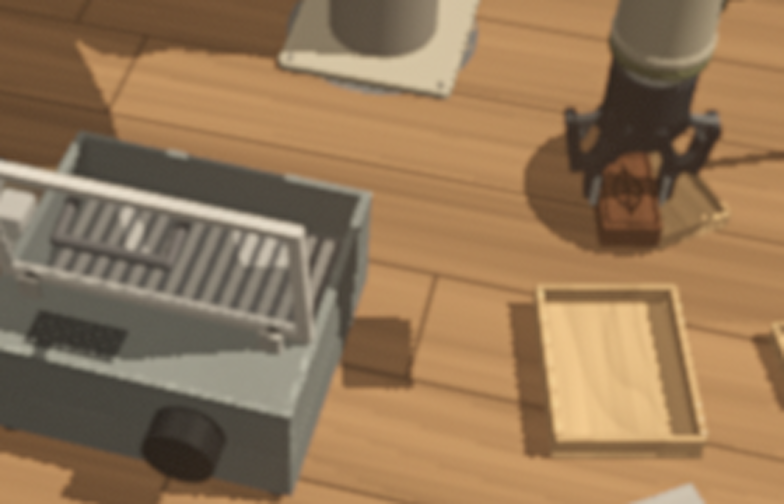

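Crop shows the plaque at (628,200), held flat with its leaf up. The tray is below at (620,365). I'll centre over it and lower.

```bash
J="python3 -m jog"
$J '[[0,0,0,-6,26,0,1],[0,0,0,0,0,45,1],[0,0,0,0,0,45,1],[0,0,0,0,0,45,1],[0,0,0,0,0,45,1]]' 40
$J '[[0,0,0,0,0,25,1],[0,0,0,0,0,15,1],[0,0,0,0,0,10,1],[0,0,0,0,0,6,1],[0,0,0,0,0,0,1]]'
```

```text
time: 12.55
tool_pos: [469.1, 358.0, 77.6]
tcp_rot: [180.0, 0.0, -166.4]
ft_force: [0.3, 0.1, -1.7]
finger_gap: 54.1
grip_force: 43.0
time: 13.05
tool_pos: [469.7, 358.3, 23.2]
tcp_rot: [180.0, 0.1, -166.2]
ft_force: [0.1, -0.9, -0.7]
finger_gap: 54.3
grip_force: 42.9
```

```bash
J="python3 -m jog"
$J '[[0,0,0,0,0,2,1],[0,0,0,0,0,2,1],[0,0,0,0,0,0,1]]'
$J '[[0,0,0,0,0,1,1],[0,0,0,0,0,1,1],[0,0,0,0,0,0,1]]'
$J '[[0,0,0,0,0,1,1],[0,0,0,0,0,0,1]]'
```

```text
time: 13.35
tool_pos: [469.5, 358.2, 19.1]
tcp_rot: [180.0, 0.0, -166.2]
ft_force: [-0.1, -0.1, -1.5]
finger_gap: 53.9
grip_force: 42.9
time: 13.65
tool_pos: [469.1, 357.9, 16.5]
tcp_rot: [-180.0, -0.0, -166.2]
ft_force: [-0.6, 0.2, -0.8]
finger_gap: 54.0
grip_force: 42.9
time: 13.85
tool_pos: [469.2, 358.1, 16.3]
tcp_rot: [-180.0, 0.0, -166.2]
ft_force: [-3.3, -2.2, 4.9]
finger_gap: 54.0
grip_force: 43.7
```

The force shows contact with the tray floor. I'll release, retreat and head for the switch.

```bash
J="python3 -m jog"
$J '[[0,0,0,0,0,0,-0.4],[0,0,0,0,0,0,-0.8],[0,0,0,0,0,0,-0.8],[0,0,0,0,0,-10,-0.8],[0,0,0,0,0,-30,-0.8]]' 40
$J '[[0,0,0,0,0,-45,-0.8],[0,0,0,0,0,-45,-0.8],[0,0,0,0,0,-45,0],[0,0,0,0,0,-45,1],[0,0,0,0,0,-45,1]]'
$J '[[0,0,8.1,0,0,0,1],[0,0,8.1,0,0,0,1],[0,0,8.1,0,0,0,1],[0,0,8.1,0,0,0,1],[0,0,8.1,0,0,0,1]]'
$J '[[0,0,8.1,0,0,0,1],[0,0,8.1,0,0,0,1],[0,0,8.1,0,0,0,1],[0,0,8.1,0,0,0,1],[0,0,8.1,0,0,0,1]]'
$J '[[0,0,8.1,0,0,0,1],[0,0,8.1,0,0,0,1],[0,0,8.1,0,0,0,1],[0,0,0,0,0,0,1]]'
python3 - <<'E'
from m import *
s=r.sense();p=s['tool_pos'];y=np.radians(s['tcp_rot'][2]);print(s['tcp_rot'])
d=[497.2,-289]-p[:2];print('tool shift',d@[np.cos(y),np.sin(y)],d@[np.sin(y),-np.cos(y)])
s=r.snapshot('scene');cv2.imwrite('pics/s6.png',s['pixels'][:,:,::-1])
E
```

```text
time: 14.35
tool_pos: [466.7, 356.4, 53.0]
tcp_rot: [-179.9, -0.4, -166.2]
ft_force: [0.1, -0.0, 0.6]
finger_gap: 76.9
grip_force: 0.0
time: 14.85
tool_pos: [468.8, 357.8, 283.5]
tcp_rot: [180.0, 0.1, -166.2]
ft_force: [0.8, -0.1, -0.4]
finger_gap: 33.9
grip_force: 0.0
time: 15.35
tool_pos: [469.1, 357.9, 281.5]
tcp_rot: [180.0, 0.0, 153.0]
ft_force: [0.7, 0.1, -0.7]
finger_gap: -0.1
grip_force: 0.0
time: 15.85
tool_pos: [469.1, 357.9, 281.4]
tcp_rot: [180.0, -0.0, 112.5]
ft_force: [-0.4, -0.0, 1.4]
finger_gap: -0.1
grip_force: 0.0
time: 16.25
tool_pos: [469.1, 358.0, 281.4]
tcp_rot: [180.0, -0.0, 88.4]
ft_force: [-0.4, -1.1, -0.1]
finger_gap: -0.1
grip_force: 0.0
eng [551.66172231 -78.90093135] -1.0368566135805748 [-0.8  0.   0.6  0.3  2.9 -0.1 -2.8 -0.2]
plq [ 516.45976244 -133.41678351] -24.856760183634886 [-0.9 -0.7  0.8  0.5  0.5  0.3 -0.5 -0.2]
tray [469.15070824 358.16121448] 14.3510048037182 [-0.1 -0.4  0.1 -0.5  0.8  0.1 -0.8  0.8]
[ 1.79970353e+02 -2.34402401e-02  8.83999771e+01]
tool shift -645.9461550692861 46.15171899681907
```

```bash
J="python3 -m jog"
$J '[[0,0,0,-26,3,0,1],[0,0,0,-46,3,0,1],[0,0,0,-46,3,0,1],[0,0,0,-46,3,0,1],[0,0,0,-46,3,0,1]]' 40
$J '[[0,0,0,-46,3,0,1],[0,0,0,-46,3,0,1],[0,0,0,-46,3,0,1],[0,0,0,-46,3,0,1],[0,0,0,-46,3,0,1]]'
$J '[[0,0,0,-46,3,0,1],[0,0,0,-46,3,0,1],[0,0,0,-46,3,0,1],[0,0,0,-46,3,0,1],[0,0,0,-22,3,0,1]]'
$J '[[0,0,0,0,0,40,1],[0,0,0,0,0,30,1],[0,0,0,0,0,0,1]]'
python3 - <<'E'
from h import *
s=r.sense();p=s['tool_pos'];y=np.radians(s['tcp_rot'][2]);print(s['tcp_rot'])
d=[497.2,-289]-p[:2];print('tool shift',d@[np.cos(y),np.sin(y)],d@[np.sin(y),-np.cos(y)])
s=r.snapshot('scene');a=s['pixels'][:,:,::-1]
cv2.imwrite('pics/s7.png',np.hstack([cv2.resize(a[150:260,110:220],(390,390),interpolation=2),cv2.resize(cv2.imread('pics/s6.png')[210:310,320:420],(390,390),interpolation=2)]))
E
```

```text
time: 16.8
tool_pos: [478.5, 146.1, 281.0]
tcp_rot: [180.0, -0.0, 88.8]
ft_force: [1.0, -0.8, 0.4]
finger_gap: 0.1
grip_force: 0.0
time: 17.3
tool_pos: [487.6, -84.5, 281.2]
tcp_rot: [179.9, 0.0, 88.8]
ft_force: [0.7, 0.4, 1.2]
finger_gap: 0.1
grip_force: 0.0
time: 17.8
tool_pos: [496.8, -292.6, 280.7]
tcp_rot: [-180.0, 0.1, 88.7]
ft_force: [0.7, 1.2, -0.7]
finger_gap: -0.1
grip_force: 0.0
time: 18.1
tool_pos: [494.9, -287.5, 205.4]
tcp_rot: [-179.6, -0.3, 88.7]
ft_force: [-0.0, -0.0, -0.5]
finger_gap: 0.1
grip_force: 0.0
[-179.57411266   -0.28935086   88.72256497]
tool shift -1.4628366076080086 2.307325203878837
```

View pics/s7.png

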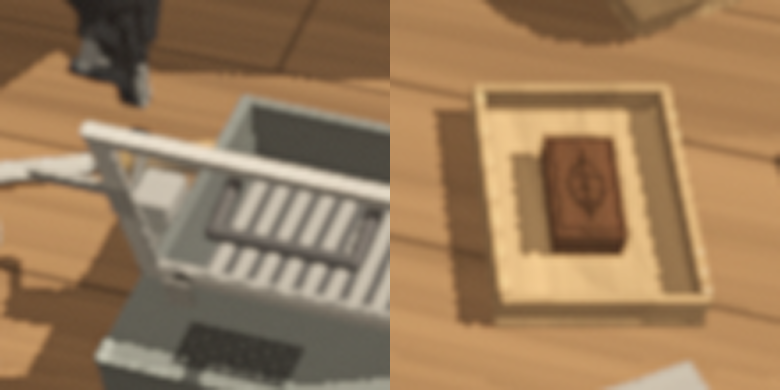

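The plaque lies flat, leaf up, in the large tray (585,195). The closed fingertips (135,95) are above the switch. I'll press slowly and read the force.

```bash
J="python3 -m jog"
$J '[[0,0,0,-1.5,2,13,1],[0,0,0,0,0,6,1],[0,0,0,0,0,0,1]]'
$J '[[0,0,0,0,0,5,1],[0,0,0,0,0,3,1],[0,0,0,0,0,0,1]]'
$J '[[0,0,0,0,0,5,1],[0,0,0,0,0,5,1],[0,0,0,0,0,0,1]]'
```

```text
time: 18.45
tool_pos: [499.7, -290.3, 191.5]
tcp_rot: [-180.0, -0.0, 88.6]
ft_force: [-0.9, -0.1, -0.4]
finger_gap: -0.0
grip_force: 0.0
time: 18.75
tool_pos: [499.4, -290.3, 183.3]
tcp_rot: [-180.0, -0.0, 88.5]
ft_force: [0.1, -0.4, -0.3]
finger_gap: -0.1
grip_force: 0.0
time: 19.05
tool_pos: [499.2, -290.5, 172.8]
tcp_rot: [-179.9, -0.0, 88.5]
ft_force: [-0.1, -1.4, 1.6]
finger_gap: 0.1
grip_force: 0.7
```

```bash
J="python3 -m jog"
$J '[[0,0,0,0,0,5,1],[0,0,0,0,0,5,1],[0,0,0,0,0,0,1]]'
$J '[[0,0,0,0,0,5,1],[0,0,0,0,0,4,1],[0,0,0,0,0,3,1],[0,0,0,0,0,0,1]]'
```

```text
time: 19.35
tool_pos: [499.3, -290.4, 162.6]
tcp_rot: [-180.0, -0.0, 88.5]
ft_force: [-0.3, -0.6, 2.1]
finger_gap: -0.1
grip_force: 1.1
time: 19.75
tool_pos: [499.3, -290.5, 151.0]
tcp_rot: [-180.0, -0.0, 88.5]
ft_force: [-1.5, -0.2, 3.2]
finger_gap: -0.1
grip_force: 1.5
```

```bash
J="python3 -m jog"
$J '[[0,0,0,0,0,3,1],[0,0,0,0,0,0,1]]'
$J '[[0,0,0,0,0,-10,1],[0,0,0,0,0,-10,1],[0,0,0,0,0,-15,1],[0,0,0,0,0,-30,1],[0,0,0,0,0,-40,1]]'
$J '[[0,0,0,0,0,-45,1],[0,0,0,0,0,-45,1],[0,0,0,0,0,-45,0.45],[0,0,0,0,0,0,0.45]]'
$J '[[0,0,-0.7,42,37,0,0.45],[0,0,0,42,37,0,0.45],[0,0,0,42,37,0,0.45],[0,0,0,42,37,0,0.45],[0,0,0,42,37,0,0.45]]'
$J '[[0,0,0,0,0,0,0.45],[0,0,0,0,0,0,0.45]]'
python3 - <<'E'
from h import *
s=r.snapshot('top')
# darkness around roller at rest vs pic before
for nm,im in (('now',s['pixels'][:,:,::-1]),):
    print(im[196:203,400:413].mean(2).astype(int))
E
```

```text
time: 19.95
tool_pos: [499.6, -290.5, 148.3]
tcp_rot: [180.0, 0.0, 88.5]
ft_force: [-1.3, -1.7, 3.3]
finger_gap: -0.2
grip_force: 1.6
time: 20.45
tool_pos: [498.5, -289.7, 253.5]
tcp_rot: [-179.8, -0.1, 88.5]
ft_force: [1.8, -0.2, -0.3]
finger_gap: -0.1
grip_force: 0.0
time: 20.85
tool_pos: [501.0, -291.4, 398.6]
tcp_rot: [179.4, 0.4, 88.5]
ft_force: [-0.7, -0.8, -0.3]
finger_gap: 23.5
grip_force: 0.0
time: 21.35
tool_pos: [668.5, -103.8, 389.3]
tcp_rot: [180.0, 0.0, 89.2]
ft_force: [0.7, -1.2, 0.6]
finger_gap: 23.4
grip_force: 0.0
time: 21.55
tool_pos: [668.0, -104.2, 387.9]
tcp_rot: [-179.9, -0.0, 89.4]
ft_force: [0.2, -0.7, -0.2]
finger_gap: 23.9
grip_force: 0.0
[[ 54  52  68 115 152 112  44  45  45  45  51  51  52]
 [ 55  54  59  99 140 105  30  29  30  30  45  51  53]
 [ 50  48  51  94 132 101  35  29  26  26  40  51  52]
 [ 39  39  41  85 155 129  38  32  31  30  33  40  45]
 [ 44  44  44  83 154 131  39  33  34  35  34  39  40]
 [ 58  55  53  85 116  88  32  29  32  33  42  50  51]
 [ 62  60  59  69  68  47  26  28  31  32  50  58  59]]
```

Roller is dark at (407.7,199.5), the same as at rest, so it sprang back. Next I'll regrasp the handle.

```bash
J="python3 -m jog"
$J '[[0,0,0,21.2,23.4,0,0.45],[0,0,0,0,0,0,0.45],[0,0,0,0,0,30,0.45],[0,0,0,0,0,20,0.45],[0,0,0,0,0,0,0.45]]' 40
$J '[[0,0,0,0,0,15,0.45],[0,0,0,0,0,10,0.45],[0,0,0,0,0,10,0.45],[0,0,0,0,0,7,0.45],[0,0,0,0,0,0,0.45]]' 40
```

```text
time: 22.1
tool_pos: [689.4, -86.1, 335.3]
tcp_rot: [-179.7, -0.0, 89.1]
ft_force: [-0.3, -0.0, -0.1]
finger_gap: 23.5
grip_force: 0.0
time: 22.6
tool_pos: [692.1, -85.4, 300.2]
tcp_rot: [179.7, 0.1, 89.2]
ft_force: [-1.2, -1.0, 9.7]
finger_gap: 23.7
grip_force: 4.2
```

```bash
J="python3 -m jog"
$J '[[0,0,0,0,0,0,0.45],[0,0,0,0,0,0,0.45]]' 
$J '[[0,0,0,0,-2,-6,0.35],[0,0,0,0,0,0,0.35],[0,0,0,0,0,0,0.35]]'
```

```text
time: 22.8
tool_pos: [692.1, -85.4, 300.1]
tcp_rot: [179.7, 0.1, 89.2]
ft_force: [-2.0, -1.6, 10.8]
finger_gap: 23.3
grip_force: 4.4
time: 23.1
tool_pos: [689.4, -84.7, 302.6]
tcp_rot: [180.0, -0.0, 89.2]
ft_force: [0.1, -0.2, 1.4]
finger_gap: 27.5
grip_force: 1.2
```

```bash
J="python3 -m jog"
$J '[[0,0,0,0,0,0,0.6],[0,0,0,0,0,0,0.8],[0,0,0,0,0,0,1],[0,0,0,0,0,0,1]]' 40
python3 -c "
from bench import r
s=r.sense();print(s['grip_force'],s['finger_gap'],s['tool_pos'],s['ft_force'],s['wrist_torque'])"
```

```text
time: 23.5
tool_pos: [689.4, -84.6, 302.2]
tcp_rot: [-180.0, -0.0, 89.2]
ft_force: [1.3, 0.1, -1.1]
finger_gap: 10.1
grip_force: 38.9
38.934874534606934 10.067656529907405 [689.42946979 -84.58653498 302.2273021 ] [ 1.25746404  0.0530857  -1.0673559 ] [-0.01654112 -0.24928261 -0.03901518]
```

```bash
J="python3 -m jog"
$J '[[0,0,0,0,-6,-3,1],[0,0,0,0,-6.6,-2.4,1],[0,0,0,0,-14.6,-4.7,1],[0,0,0,0,-15,-3.4,1],[0,0,0,0,0,0,1]]' 40
python3 -c "
from h import *
cv2.imwrite('pics/chk.png',r.snapshot('scene')['pixels'])"
$J '[[0,0,0,0,-15.2,-2.2,1],[0,0,0,0,-15.4,-0.8,1],[0,0,0,0,-15.4,0.6,1],[0,0,0,0,-15.2,1.9,1],[0,0,0,0,0,0,1]]'
```

```text
time: 24.0
tool_pos: [645.9, -83.9, 317.3]
tcp_rot: [180.0, -0.0, 89.2]
ft_force: [-0.4, 1.3, 2.8]
finger_gap: 10.1
grip_force: 42.4
time: 24.55
tool_pos: [585.3, -83.0, 317.6]
tcp_rot: [180.0, -0.0, 89.2]
ft_force: [-0.9, 1.7, 6.3]
finger_gap: 10.2
grip_force: 42.6
```

```bash
J="python3 -m jog"
$J '[[0,0,0,0,-15.1,3.2,1],[0,0,0,0,-14.7,4.5,1],[0,0,0,0,-14.3,5.8,1],[0,0,0,0,-13.7,7,1],[0,0,0,0,-13,8.1,1]]' 40
$J '[[0,0,0,0,-12.3,9.3,1],[0,0,0,0,-11.4,10.3,1],[0,0,0,0,-10.5,11.3,1],[0,0,0,0,-9.5,12.1,1],[0,0,0,0,0,0,1]]'
```

```text
time: 25.05
tool_pos: [515.1, -82.0, 287.5]
tcp_rot: [-180.0, -0.0, 89.3]
ft_force: [-8.1, 0.9, 5.3]
finger_gap: 10.3
grip_force: 44.1
time: 25.55
tool_pos: [469.6, -81.4, 242.2]
tcp_rot: [-179.7, -0.1, 89.2]
ft_force: [-3.2, 1.0, -3.4]
finger_gap: 10.2
grip_force: 43.1
```

```bash
J="python3 -m jog"
$J '[[0,0,0,0,-4,6.5,1],[0,0,0,0,-4,6.4,1],[0,0,0,0,-3.7,6.8,1],[0,0,0,0,-3.6,6.8,1],[0,0,0,0,0,0,1]]' 40
$J '[[0,0,0,0,-3,7.1,1],[0,0,0,0,-3,7.1,1],[0,0,0,0,-2,5,1],[0,0,0,0,0,0,1]]'
```

```text
time: 26.05
tool_pos: [455.7, -81.2, 217.7]
tcp_rot: [-179.9, -0.0, 89.2]
ft_force: [-4.4, 2.6, -0.2]
finger_gap: 10.2
grip_force: 43.5
time: 26.45
tool_pos: [448.3, -81.2, 199.1]
tcp_rot: [-180.0, -0.0, 89.2]
ft_force: [-2.9, 3.4, -0.9]
finger_gap: 9.9
grip_force: 44.0
```

```bash
J="python3 -m jog"
$J '[[0,0,0,0,-1,4,1],[0,0,0,0,-1,3,1],[0,0,0,0,0,0,1]]' 40
$J '[[0,0,0,0,-0.3,2,1],[0,0,0,0,0,0,1]]'
$J '[[0,0,0,0,-0.3,2,1],[0,0,0,0,0,0,1]]'
```

```text
time: 26.75
tool_pos: [446.3, -81.1, 192.4]
tcp_rot: [-180.0, -0.0, 89.2]
ft_force: [-4.3, 2.9, -0.5]
finger_gap: 10.3
grip_force: 44.4
time: 26.95
tool_pos: [445.8, -81.2, 190.4]
tcp_rot: [-179.9, -0.0, 89.2]
ft_force: [-5.7, 3.2, 0.3]
finger_gap: 10.3
grip_force: 44.5
time: 27.15
tool_pos: [445.2, -81.1, 188.5]
tcp_rot: [-179.9, -0.0, 89.2]
ft_force: [-7.7, 3.2, 0.4]
finger_gap: 10.4
grip_force: 44.5
```

```bash
J="python3 -m jog"
$J '[[0,0,0,0,0,1.5,1],[0,0,0,0,0,0,1]]'
$J '[[0,0,0,0,0,1.5,1],[0,0,0,0,0,0,1]]'
$J '[[0,0,0,0,0,1.5,1],[0,0,0,0,0,0,1]]'
```

```text
time: 27.35
tool_pos: [445.3, -81.2, 188.3]
tcp_rot: [-179.9, -0.0, 89.2]
ft_force: [-13.3, 5.0, 10.8]
finger_gap: 10.1
grip_force: 45.5
time: 27.55
tool_pos: [445.2, -81.2, 187.9]
tcp_rot: [-179.9, -0.0, 89.2]
ft_force: [-18.6, 5.4, 19.6]
finger_gap: 9.9
grip_force: 46.8
time: 27.75
tool_pos: [445.3, -81.2, 187.8]
tcp_rot: [-179.9, 0.0, 89.2]
ft_force: [-24.8, 7.3, 30.5]
finger_gap: 10.0
grip_force: 48.0
```

The lid is hard against its seat. I'll ease off, release and withdraw to the start side for a check.

```bash
J="python3 -m jog"
$J '[[0,0,0,0,1,-3.5,1],[0,0,0,0,0,0,0.3],[0,0,0,0,0,0,0],[0,0,0,0,0,0,0],[0,0,0,0,0,-8,0]]' 40
$J '[[0,0,0,0,0,-25,0],[0,0,0,0,0,-40,0],[0,0,0,0,0,-20,0],[0,0,0,-40,-20,0,0],[0,0,0,-40,-20,0,0]]'
$J '[[0,0,0,-40,-20,0,0],[0,0,0,-40,-20,0,0],[0,0,0,-40,-20,0,0],[0,0,0,-40,-20,0,0],[0,0,0,-40,-20,0,0]]'
$J '[[0,0,0,-40,-20,0,0],[0,0,0,-40,-20,0,0],[0,0,0,-40,-20,0,0],[0,0,0,-40,-20,0,0],[0,0,0,0,0,0,0]]'
python3 - <<'E'
from h import *
import pickle
for n,reg in(('top',[('lid',120,240,265,395),('sw',175,215,380,415),('glue/wax',140,230,420,490),('chisel',220,265,380,475),('square',110,180,140,205),('tray',165,255,140,220)]),('scene',[('eng',170,305,135,290),('tray',225,295,335,405),('right',180,270,70,130)])):
    o=pickle.load(open(n+'0.pkl','rb'))['pixels'].astype(int);s=r.snapshot(n)['pixels'].astype(int);d=abs(o-s).mean(2)
    for k,a,b,c,e in reg:
        q=d[a:b,c:e];ys,xs=np.where(q>25);print(n,k,q.mean().round(1),len(ys),(xs.min()+c,xs.max()+c,ys.min()+a,ys.max()+a) if len(ys) else '')
E
```

```text
time: 28.25
tool_pos: [446.4, -81.4, 194.7]
tcp_rot: [-179.9, -0.0, 89.2]
ft_force: [-1.1, 0.2, -0.9]
finger_gap: 42.8
grip_force: 0.0
time: 28.75
tool_pos: [406.2, -161.3, 282.3]
tcp_rot: [179.8, 0.1, 89.4]
ft_force: [-0.4, -1.6, -0.4]
finger_gap: 42.6
grip_force: 0.0
time: 29.25
tool_pos: [301.9, -361.3, 281.3]
tcp_rot: [179.9, 0.1, 89.2]
ft_force: [1.9, -0.8, 0.9]
finger_gap: 42.6
grip_force: 0.0
time: 29.75
tool_pos: [217.6, -522.1, 279.6]
tcp_rot: [-179.9, 0.0, 89.0]
ft_force: [-0.2, 0.1, -0.4]
finger_gap: 42.6
grip_force: 0.0
top lid 3.9 447 (np.int64(332), np.int64(362), np.int64(178), np.int64(215))
top sw 2.1 0 
top glue/wax 2.2 0 
top chisel 2.2 0 
top square 2.2 0 
top tray 14.4 898 (np.int64(167), np.int64(198), np.int64(195), np.int64(229))
scene eng 2.1 332 (np.int64(184), np.int64(239), np.int64(170), np.int64(236))
scene tray 16.2 863 (np.int64(351), np.int64(381), np.int64(244), np.int64(275))
scene right 1.2 0
```

Compared with the start, only the plaque has moved. The lid, switch and bystander pixels are unchanged.

```bash
python3 -c "
from bench import r
print(r.hand_in())"
```

```text
the job is handed in; nothing more can be done
None
```

I handed the job in at about 30 s: the plaque lies flat in the large tray with its engraved side up, the switch was pressed and sprang back, and the lid is fully shut. The bystanders I checked are where they started; the click itself I judged from how far and how hard I pressed (about 30 mm, 3 N).

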